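# Take the wall meter off its keyhole studs and put it on charge

## Robot

A 6-joint arm with a two-finger parallel gripper is mounted at the origin on the work surface. World frame = base frame: x ahead of the robot, y to its left, z up, the work surface at z = 0. Lengths are in m, angles in degrees, forces in N, time in s.
With the tool pointing down it reaches from about 0.325 to 0.775 m from the base axis. Payload 9.3 kg.
Tool frame: the origin (TCP) lies at the very end of the fingers, on their centre line; the grasp point (between the pads) lies env.hold_point_z behind it (env.hold_point_z is the distance from the TCP to the grasp point, in m); z points along the fingers, y is the line along which they close (so a half turn about z gives the same grasp; the last joint's range is limited). The gripper opens to 85 mm and grips with 20 to 120 N. Pads are 22 mm wide; open, the fingers measure 114 mm over their backs; the gripper's body (76 mm by 85 mm) begins 54 mm behind the grasp point. The pads swing forward as they close: fully open they stand 13 mm farther back than shut.
Start: joints at [66.257, 14.817, 1.232, 76.415, 0, 81.257], TCP at [0.142, 0.531, 0.231] pointing down, gripper open.
Joint ranges: [-174.27, 174.27], [-52.1, 104.24], [-59.71, 78.15], [-110.17, 111.67], [-87.03, 83.33], [-180, 180]. Speed limits (degrees/s): [127.2, 127.2, 159.86, 180, 180, 180].

## Interface

Orientations are given as a 3x3 rotation matrix whose columns are the frame's x, y, z axes.
In Python, from rig import env, imaging, spotter gives the robot as it stands.
- The arm moves only by the tool servo_tool, never from a script. Its argument "moves" is a list of rows, each an object of numbers: "dx", "dy", "dz": the shift along the tool's x, y, z scaled (see below); "twist": the turn about the tool's z scaled (see below); "fingers": the opening, from -1 (shut) to 1 (fully open). A call has 1 to 8 rows; each row is the pose to reach, as a shift and turn from the pose commanded when the call began, along the tool's axes at that moment; what a row does not reach only later rows make up. The controller multiplies each number of a shift by 500 mm and each number of a turn by 90 degrees. A row lasts 1/8 s, in which the tool goes at most 62.5 mm and 10.7 degrees, less where a joint would pass 70% of its speed; a pose out of reach is approached as far as the arm can. A call with a number of a shift or a turn outside -1 to 1 is refused whole. A call with a gripper value outside its range is refused whole. The fingers move at their own pace and stop on an object; the grip force is fixed at half the most. Time passes only in rows, so rows that repeat a pose let the fingers close. It gives the time, the measured TCP pose, the force, the opening and the grip force at its end, in the units of the state.
- env.sense(): the state, without advancing time (a new reading comes with each control period).
- imaging.read_camera(name): name is "side" or "top"; returns a dict with "img" (384x512x3 uint8, red, green, blue), "range_z" (384x512 float32, m along the optical axis (not along the pixel's ray), 0 where there is no reading), "K" (3x3 intrinsics, pixels), "R" (3x3) and "t" (3): a world point X has camera coordinates R X + t. Camera axes: x right, y down, z forward; pixel columns grow to the right and rows downward; lengths in m; the calibration is good to about 2 mm. A picture is of the moment at which its call begins.
- env.sign_off(): hands the job in; it is judged then, once.
Trained networks look in a picture, given as the dict that the camera call returned (one of the last four; its "shot" number tells which), for a name from the list of things; names that differ only in an ending like _2 or _b are one class to them, and where a whole thing is asked for, a point or a joint stands for the part that bears it (a point fixed in the world has none). Each returns a list of dicts, best first, with "confidence" (0 to 1); they miss things now and then, are a little off and sometimes report something else, mostly with a low value. They report only what shows in the picture. A call takes as long as a camera call.
- spotter.search_frame(picture, query): "xyz" ([x, y, z] in m, in world coordinates, good to about 4 mm: the middle of the surface that is visible of it).
The state is a dict: "time_s": time; "joint_positions": joint angles; "dq": joint speeds; "tau": joint torques, N m; "eef_pos": TCP position; "orientation": TCP orientation; "ft_force": force on the tool from outside, world axes, zero at the start; "wrist_torque": the same for the moment, N m; "grip_width": finger opening in m; "grasp_force": force on a finger pad.
Only numpy, scipy, OpenCV 4.12 (cv2) and the standard library are available. Lean on these libraries where they do the work, as an engineer would, in place of code of your own. Each camera call takes 0.05 s, during which the arm holds its last target. There are 200 camera calls.

## Task

Swing the catch on the riser fully aside and leave it open, slide the hanging meter straight up so that its keyhole slots come to their wide ends, and draw it off the studs. Then lower it gently, upright, to the floor of the charging cradle with its display facing away from the cradle's tall back wall, let go, and only then push the cradle's toggle lever all the way over to on. Leave the solder spool, the flux tin and the screwdriver where they are.

Things in the scene. Friction and masses are not known exactly. Their poses are not given: they have to be found in the camera images.
- riser: Fixed upright aluminium panel 300 wide, 24 thick, top at 141 mm, on a steel foot 10 mm thick. Origin: on the bench, midway along the panel's face; x points level out of the face (the meter hangs on that side), y along the panel, z up.
- studs (a point): Midway between the panel's two level steel studs, on the panel's face at riser z = 129 mm. The studs stand out along riser +x at riser y = -40 and +40 mm: shank 8 mm diameter, 7.5 mm long, then a head 18 mm diameter, 4 mm thick. They are hidden behind the hanging meter.
- catch (a joint): Swing catch on top of the panel: steel bar 12 wide, 151 to 157 mm above the bench, on an upright pin; it stays where it is left (about 0.05 N m). At 0 rad it points along riser +x over the meter's shoulder, 6 mm above it, and blocks it from rising; at 1.6 rad (stop) it lies along the panel towards riser -y, fully aside. Starts at 0 to 0.25 rad.
- catch_knob (a point): Middle of the round upright black knob at the catch's end, 14 mm diameter, 45 mm tall (157 to 202 mm above the bench; this point is at 182 mm), 75 mm from the pin axis. It moves with the catch.
- catch_pivot (a point): The pin axis of the catch, at riser x = -12, y = -54 mm, height 151 mm.
- meter: Loose grey wall meter, 0.35 to 0.65 kg: case 38 deep (x -19 to 19), 130 wide (y), 110 high (z), with a black grip tab on top 16 thick (x), 60 wide (y), z 110 to 165 mm. Origin: centre of the case's underside; x points out of the display, z up. Starts hung on the studs, x along riser x, underside 35 mm above the bench, origin at riser x about 20 mm.
- keyholes (a point): Midway between the wide ends of the two keyhole slots in the meter's 5 mm back plate (meter x -19, z 70 mm). At meter y = -40 and +40: a wide opening 26 wide, z 55 to 83, and above it a slot 11 wide up to z 98 mm. Raised 24 mm (20 to 29 works, hard stop at 35) the stud heads stand in the wide openings; the meter then comes off along riser +x, free after 12 mm.
- meter_grip (a point): Grip point in the middle of the tab, 143 mm above the meter's underside, 22 mm below the tab's top and 33 mm above the case; pinch the tab here from above across its 16 mm thickness (along the meter's x).
- meter_face (a point): Point on the middle of the meter's display side, at meter x = 19, z = 75 mm.
- cradle: Fixed white charging cradle. Origin: on the bench under its pocket's centre; x points from the tall back wall (top at 50 mm) to the low front wall (top at 30 mm); side walls to 30 mm. Pocket 50 (x) by 142 (y) mm inside, walls 6 mm, floor at 10 mm height. The meter stands in it with its x as the cradle's x, display to the low wall. The power box with the lever is on its +y side.
- lever (a joint): Charger toggle lever, pivot at cradle (x 0, y 145, z 34 mm), arm 65 mm. 0 rad = off, leaning 0.5 rad towards the cradle's -x; 1.0 rad (stop) = on, leaning 0.5 rad towards +x. It turns about the cradle's y axis, stays where it is left, needs about 1 to 2 N at the tip, and starts within 0.2 rad of off.
- lever_tip (a point): Centre of the black ball, 26 mm diameter, at the lever's end, 91 to 99 mm above the bench.
- spool: Loose solder spool, 54 mm diameter, 48 high, standing; origin at the centre of its underside. Bystander.
- tin: Loose aluminium flux tin, 60 mm diameter, 34 high, standing; origin at the centre of its underside. Bystander.
- screwdriver: Loose screwdriver 170 mm long lying on the bench along its own x. Bystander.

How it is judged (in metres and radians):
On the way, in this order (a step that is already met when the one before it is completed fails the run):
1. the catch is swung aside (past 1.25 rad) (value of joint catch above 1.25 rad), for 0.1 s.
2. the meter, still on its studs, is slid up 17 mm or more (z of meter in the frame of riser above 0.052 m and x of meter in the frame of riser between 0.01 and 0.028 m and y of meter in the frame of riser between -0.015 and 0.015 m), for 0.02 s.
3. the meter is drawn off the studs, 20 mm or more from where it hung (x of meter in the frame of riser above 0.04 m), for 0.05 s.
4. the meter stands on the cradle's floor, upright, display towards the low wall, let go (z of meter in the frame of cradle between 0.004 and 0.014 m and x of meter in the frame of cradle between -0.012 and 0.012 m and y of meter in the frame of cradle between -0.012 and 0.012 m and angle between meter's own z axis and vertical below 0.06 rad and x of meter_face in the frame of cradle above 0.003 m and linear speed of meter below 0.02 m/s and contact force between the fingers and meter below 0.1 N), for 0.2 s.
5. the lever is pushed to on (past 0.85 rad) (value of joint lever above 0.85 rad), for 0.1 s.
At the end, for the whole second after the job is handed in: The meter stands at rest on the floor of the cradle's pocket (origin 4 to 14 mm above the bench, within 12 mm of the pocket centre along each cradle axis, tilted under 0.06 rad), display towards the low front wall; the lever is past 0.85 rad and the catch past 1.25 rad (z of meter in the frame of cradle between 0.004 and 0.014 m and x of meter in the frame of cradle between -0.012 and 0.012 m and y of meter in the frame of cradle between -0.012 and 0.012 m and angle between meter's own z axis and vertical below 0.06 rad and x of meter_face in the frame of cradle above 0.003 m and linear speed of meter below 0.02 m/s and value of joint lever above 0.85 rad and value of joint catch above 1.25 rad); the robot touches nothing.
It fails at once if the solder spool is moved more than 20 mm (distance of spool from where it was at the start of the episode above 0.02 m).
It fails at once if the flux tin is moved more than 20 mm (distance of tin from where it was at the start of the episode above 0.02 m).
It fails at once if the screwdriver is moved more than 20 mm (distance of screwdriver from where it was at the start of the episode above 0.02 m).
It fails at once if the meter is dropped into the cradle (faster than 0.5 m/s in or just above the pocket) (linear speed of meter above 0.5 m/s and z of meter in the frame of cradle below 0.05 m and horizontal distance between meter and cradle below 0.05 m).
It also fails if it takes over 54 s, if anything falls off the work surface, if the arm or the gripper's body presses on something with over 40 N, if the wrist force passes 120 N, or if a joint passes its speed limit or range.

## Working session

There is one attempt and no reset: what is moved stays moved. The work goes in short steps, Python scripts to look and compute and a tool call to move; the robot and the scene stay as the last step left them, time stands still between calls to the robot, and variables do not carry over. Pictures are saved under pics/ and viewed, at most 10 in all, crops included, and the job is handed in when it is done.

Besides the shell and the picture viewer there is one more tool, called after "Call:" as name(argument=value, ...) on one line, values as JSON. servo_tool: Moves the arm, as the interface text tells. Shifts and turns lie within -1 to 1; 1 stands for 500 mm of shift or 90 degrees of turn. Its arguments: {"type":"object","properties":{"moves":{"type":"array","items":{"type":"object","properties":{"dx":{"type":"number"},"dy":{"type":"number"},"dz":{"type":"number"},"twist":{"type":"number"},"fingers":{"type":"number"}}}}},"required":["moves"]}

```bash
mkdir -p pics; ls; cat > h.py <<'E'
import numpy as np, cv2
from rig import env, imaging, spotter
def cloud(p):
    z=p["range_z"]; v,u=np.mgrid[:z.shape[0],:z.shape[1]]; K=p["K"]
    c=np.stack([(u-K[0,2])/K[0,0]*z,(v-K[1,2])/K[1,1]*z,z],-1)
    X=(c-p["t"])@p["R"]; X[z<=0]=np.nan
    return X
def st():
    s=env.sense(); print(s["time_s"],np.round(s["eef_pos"],4),np.round(s["orientation"],3).tolist(),s["grip_width"],s["grasp_force"],np.round(s["ft_force"],1))
E
python3 - <<'E'
from h import *
st(); print(env.hold_point_z)
np.set_printoptions(precision=4,suppress=True)
ims=[]
for n in ("side","top"):
    p=imaging.read_camera(n); ims.append(p["img"]); np.savez(n+".npz",**{k:p[k] for k in("img","range_z","K","R","t")})
    print(n,"cam at",-p["R"].T@p["t"])
    for q in ("riser","catch","catch_knob","meter","meter_grip","meter_face","cradle","lever","lever_tip","spool","tin","screwdriver"):
        print(q,[(np.round(d["xyz"],3).tolist(),round(d["confidence"],2)) for d in spotter.search_frame(p,q)[:2]])
    cv2.imwrite(f"pics/{n}0.png",cv2.cvtColor(p["img"],cv2.COLOR_RGB2BGR))
E
```

```text
pics
0.0 [0.1422 0.531  0.2307] [[-0.966, 0.259, -0.001], [0.259, 0.966, -0.001], [0.0, -0.001, -1.0]] 0.08567447409582513 0.0 [-0.7 -0.6  0.4]
0.0187
side cam at [0.4918 0.6436 0.6431]
riser [([0.392, -0.203, 0.056], 0.67)]
catch [([0.544, -0.244, 0.163], 0.5)]
catch_knob [([0.543, -0.242, 0.161], 0.72)]
meter [([0.469, -0.218, 0.116], 0.66), ([0.396, -0.203, 0.053], 0.58)]
meter_grip [([0.469, -0.218, 0.113], 0.95)]
meter_face [([0.471, -0.22, 0.12], 0.81)]
cradle [([0.596, 0.218, 0.02], 0.71)]
lever [([0.588, 0.29, 0.099], 0.85)]
lever_tip [([0.587, 0.294, 0.094], 0.6)]
spool [([0.68, -0.085, 0.039], 0.62)]
tin [([0.433, 0.047, 0.038], 0.89)]
screwdriver [([0.568, 0.029, 0.016], 0.59)]
top cam at [0.4109 0.026  0.984 ]
riser [([0.424, -0.269, 0.01], 0.67)]
catch [([0.527, -0.27, 0.157], 0.74)]
catch_knob [([0.526, -0.264, 0.154], 0.78)]
meter [([0.462, -0.218, 0.15], 0.94)]
meter_grip [([0.469, -0.224, 0.144], 0.76)]
meter_face [([0.467, -0.223, 0.142], 0.7), ([0.527, -0.271, 0.155], 0.24)]
cradle [([0.595, 0.192, 0.014], 0.96), ([0.426, -0.271, 0.01], 0.36)]
lever [([0.585, 0.287, 0.101], 0.52), ([0.429, -0.269, 0.012], 0.2)]
lever_tip [([0.59, 0.282, 0.101], 0.64), ([0.598, 0.189, 0.01], 0.32)]
spool [([0.681, -0.095, 0.047], 0.66), ([0.588, 0.287, 0.097], 0.64)]
tin [([0.43, 0.027, 0.033], 0.95), ([0.685, -0.092, 0.046], 0.56)]
screwdriver [([0.572, 0.022, 0.024], 0.61)]
```

View pics/side0.png

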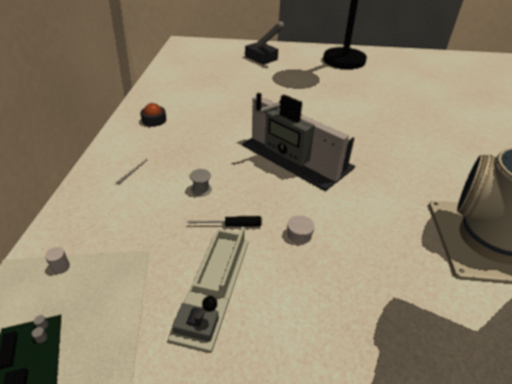

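View pics/top0.png

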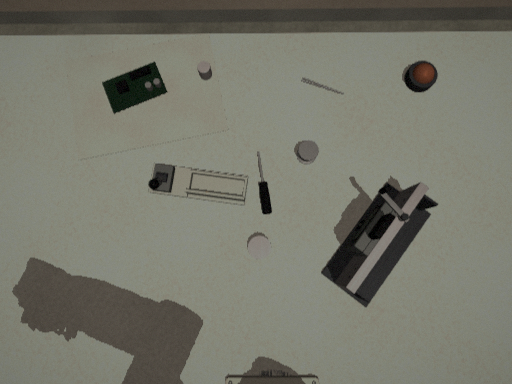

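Side view: meter at about (290,135), knob at (258,100), cradle at (215,265) and lever ball at (210,303). Top view: panel runs from (350,295) to (425,190) with the catch at (393,203); cradle is at (205,185), lever ball at (154,183). The detections agree with this. Next I'll fit the frames from depth.

```bash
python3 - <<'E'
from h import *
np.set_printoptions(precision=4,suppress=True)
def rect(P): 
    c,s,a=cv2.minAreaRect((P[:,:2]*1000).astype(np.float32)); return np.round(c,1),np.round(s,1),round(a,2)
for n in ("side","top"):
    d=np.load(n+".npz"); X=cloud(d).reshape(-1,3); X=X[~np.isnan(X[:,0])]
    near=lambda c,r:X[np.hypot(X[:,0]-c[0],X[:,1]-c[1])<r]
    b=near((.8,.0),.1); print(n,"bench z",np.median(b[:,2]))
    R=near((.46,-.23),.25)
    f=lambda a,b,R=R:R[(R[:,2]>a)&(R[:,2]<b)]
    for nm,a,b in (("panel/shoulder",.135,.147),("all>.03",.03,.147),("foot",.006,.016),("tab",.19,.21),("catch+knob",.150,.175)):
        P=f(a,b); 
        if len(P)>8: print(nm,len(P),rect(P),P.mean(0))
    C=near((.595,.20),.2); C=C[C[:,1]>.08]
    for nm,a,b in (("cr>.005",.006,.12),("rim30",.024,.036),("back50",.043,.055),("ball",.08,.12)):
        P=C[(C[:,2]>a)&(C[:,2]<b)]
        if len(P)>8: print(nm,len(P),rect(P),P.mean(0))
ims=[]
d=np.load("top.npz"); a=cv2.resize(d["img"][150:320,310:450],None,fx=3.4,fy=3.4,interpolation=3)
b=cv2.resize(d["img"][140:220,135:265],None,fx=3,fy=3,interpolation=3)
H=np.zeros((600,800,3),np.uint8); H[:min(600,a.shape[0]),:a.shape[1]]=a[:600]; 
w=min(b.shape[1],800-a.shape[1]);H[:b.shape[0],a.shape[1]:a.shape[1]+w]=b[:,:w]
cv2.imwrite("pics/crop.png",H[...,::-1])
E
```

```text
side bench z 0.0013466043658789512
panel/shoulder 802 (array([ 461.7, -245. ]), array([ 67. , 297.1]), 52.98) [ 0.437  -0.2266  0.1425]
all>.03 4210 (array([ 482.4, -183.4]), array([337.7, 313.2]), 63.64) [ 0.4389 -0.2118  0.0938]
foot 1195 (array([ 466.5, -176.6]), array([271.3, 348. ]), 75.79) [ 0.4504 -0.2219  0.0115]
tab 197 (array([ 498.7, -241.4]), array([ 31.4, 116.7]), 74.81) [ 0.4851 -0.234   0.1982]
catch+knob 321 (array([ 501.7, -236.6]), array([79. , 98.2]), 36.97) [ 0.4947 -0.2422  0.1617]
cr>.005 4619 (array([600. , 198.4]), array([247.3,  82.2]), 82.22) [0.5988 0.2234 0.0271]
rim30 655 (array([600.9, 193.2]), array([233.9,  70.3]), 82.59) [0.6047 0.2171 0.0306]
back50 399 (array([578.6, 191.6]), array([227.4,  30.1]), 71.52) [0.5845 0.2079 0.0488]
ball 205 (array([583. , 288.8]), array([23.8, 23.2]), 49.94) [0.5829 0.2916 0.1001]
top bench z -0.0006036505073150939
panel/shoulder 1945 (array([ 463.7, -246. ]), array([ 64.3, 298.9]), 52.16) [ 0.4519 -0.2474  0.1417]
all>.03 3475 (array([ 483.4, -182.9]), array([338.5, 312. ]), 63.71) [ 0.4588 -0.2348  0.1154]
foot 2731 (array([ 497.7, -202.5]), array([386.1, 299.5]), 52.17) [ 0.4209 -0.2778  0.0099]
tab 272 (array([ 499.6, -243.3]), array([ 34.7, 116.8]), 74.9) [ 0.4839 -0.2366  0.1987]
catch+knob 322 (array([ 494.5, -240.6]), array([92.8, 96.7]), 40.89) [ 0.5063 -0.2633  0.1589]
cr>.005 2629 (array([615.6, 160.7]), array([278.2, 274. ]), 47.13) [0.5983 0.1982 0.0225]
rim30 377 (array([601.8, 193.1]), array([234.8,  70. ]), 82.8) [0.6108 0.2103 0.031 ]
back50 213 (array([579.6, 192.1]), array([224.9,  28.2]), 72.02) [0.581  0.1924 0.0481]
ball 90 (array([583.1, 286.6]), array([21.8, 24.2]), 50.23) [0.5827 0.2859 0.0995]
```

View pics/crop.png

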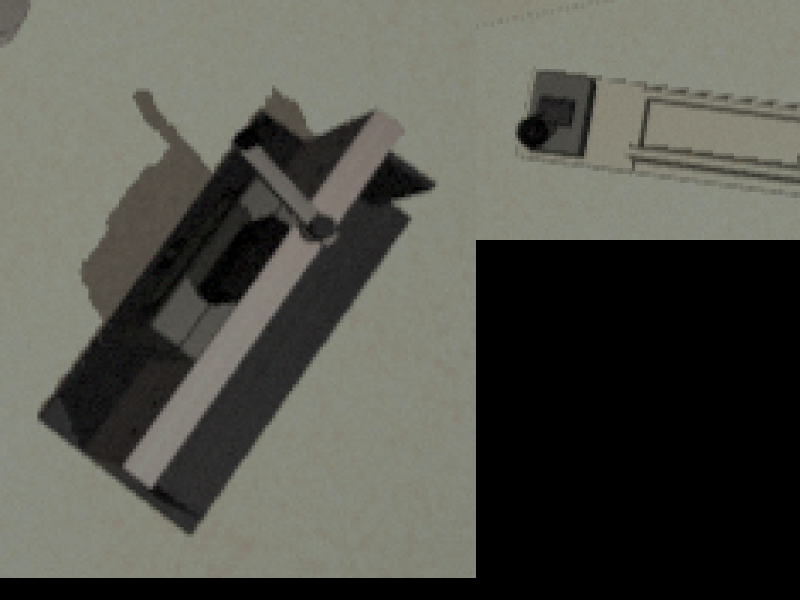

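The crop shows the catch from pivot (320,230) to knob (247,137), the tab at (240,260), and the cradle's long lever side at left. I still need the knob angle and the cradle origin, which I'll work out in aligned frames.

```bash
python3 - <<'E'
from h import *
np.set_printoptions(precision=1,suppress=True,linewidth=150)
def fr(o,a): a=np.radians(a); return lambda P:np.c_[(P[:,:2]*1000-o)@np.c_[[np.cos(a),np.sin(a)],[-np.sin(a),np.cos(a)]],P[:,2]*1000]
pc=lambda P:np.percentile(P,[2,10,50,90,98],axis=0).T.tolist()
rnd=lambda L:[[round(v,1) for v in r] for r in L]
for n in ("side","top"):
    X=cloud(np.load(n+".npz")).reshape(-1,3); X=X[~np.isnan(X[:,0])]
    c=fr((595,150),-7.4)(X); r=fr((459,-252),52.3)(X)
    print(n)
    def s(nm,Q,x0,x1,y0,y1,z0,z1):
        P=Q[(Q[:,0]>x0)&(Q[:,0]<x1)&(Q[:,1]>y0)&(Q[:,1]<y1)&(Q[:,2]>z0)&(Q[:,2]<z1)]
        print(nm,len(P),rnd(pc(P)) if len(P)>4 else "")
    s("knob",r,40,100,-120,-30,165,215)
    s("tab",r,-5,45,-45,45,165,215)
    s("shoulder",r,5,60,-90,90,139,150)
    s("paneltop",r,-40,-5,-170,170,137,147)
    s("face",r,30,60,-60,60,50,130)
    for y in (-50,0,50): s(f"back y{y}",c,-50,0,y-12,y+12,43,55); s(f"front y{y}",c,0,50,y-12,y+12,25,35); s(f"floor y{y}",c,-30,30,y-12,y+12,6,14)
    s("endwall -y",c,-10,15,-100,-50,20,35); s("endwall +y",c,-10,15,50,100,20,35)
    s("floorY",c,-10,10,-90,90,6,14)
    s("box",c,-50,50,100,180,20,45); s("ball",c,-60,40,115,180,80,115)
E
```

```text
side
knob 90 [[55.3, 57.4, 63.5, 66.2, 66.8], [-75.0, -73.9, -66.8, -63.4, -62.8], [165.8, 169.7, 186.8, 203.1, 204.2]]
tab 361 [[12.4, 17.2, 25.4, 27.5, 28.4], [-26.9, -21.2, 5.2, 28.8, 30.8], [165.9, 169.2, 187.4, 201.5, 202.6]]
shoulder 365 [[6.8, 11.4, 29.1, 36.7, 38.5], [-60.5, -51.7, 13.7, 60.1, 64.9], [139.6, 141.4, 146.2, 147.7, 149.2]]
paneltop 287 [[-24.9, -22.9, -15.6, -7.8, -5.9], [-126.3, -104.5, 70.5, 138.0, 149.1], [140.6, 141.5, 142.9, 144.1, 144.7]]
face 947 [[34.1, 34.9, 37.0, 39.2, 40.6], [-57.2, -46.7, 4.8, 49.1, 57.5], [51.7, 58.7, 91.2, 122.4, 128.7]]
back y-50 35 [[-33.3, -33.1, -31.1, -27.8, -27.2], [-60.6, -58.6, -49.7, -41.4, -38.9], [43.6, 46.3, 51.0, 52.2, 52.6]]
front y-50 31 [[22.9, 23.1, 25.2, 28.2, 28.7], [-59.5, -57.3, -48.6, -40.0, -38.3], [26.2, 28.3, 30.9, 32.4, 32.5]]
floor y-50 162 [[-16.2, -13.3, 3.4, 20.2, 23.0], [-61.1, -59.3, -49.7, -40.3, -38.8], [9.1, 10.0, 11.3, 13.0, 13.7]]
back y0 40 [[-32.6, -32.4, -30.3, -27.1, -26.4], [-11.5, -9.5, 1.3, 9.5, 10.7], [44.2, 45.5, 51.1, 52.4, 52.8]]
front y0 36 [[23.3, 23.5, 25.9, 28.4, 29.3], [-10.8, -9
[... 2506 characters left out ...]
, [26.0, 26.9, 29.1, 30.9, 32.4]]
floor y50 143 [[-18.0, -14.4, 3.2, 21.7, 25.2], [38.8, 40.7, 50.0, 59.3, 61.4], [6.6, 7.6, 9.8, 11.9, 13.7]]
endwall -y 26 [[-9.3, -7.5, 4.0, 13.1, 14.4], [-86.6, -86.5, -84.0, -81.2, -80.9], [23.6, 27.3, 29.5, 31.4, 31.9]]
endwall +y 27 [[-9.4, -7.4, 1.9, 12.1, 14.2], [60.7, 61.0, 63.0, 66.4, 67.5], [24.0, 24.6, 28.6, 32.0, 34.2]]
floorY 429 [[-9.8, -8.2, 0.0, 8.1, 9.5], [-76.6, -63.5, 0.9, 72.9, 86.4], [6.6, 7.9, 10.0, 12.4, 13.4]]
box 415 [[-33.9, -29.4, 6.5, 29.7, 34.4], [109.8, 111.1, 126.8, 151.4, 158.0], [23.0, 31.6, 36.4, 41.5, 44.6]]
ball 90 [[-40.2, -38.2, -30.2, -20.6, -17.4], [123.5, 124.7, 132.6, 141.1, 144.9], [90.1, 93.7, 100.2, 104.3, 105.3]]
```

Call:
servo_tool(moves=[{"dx":-0.58,"dy":-0.61,"dz":-0.07,"twist":-0.244,"fingers":-1},{"dx":-0.58,"dy":-0.61,"dz":-0.07,"twist":-0.244,"fingers":-1},{"dx":-0.58,"dy":-0.61,"dz":-0.07,"twist":-0.244,"fingers":-1},{"dx":-0.58,"dy":-0.61,"dz":-0.07,"twist":-0.244,"fingers":-1},{"dx":-0.58,"dy":-0.61,"dz":-0.07,"twist":-0.244,"fingers":-1},{"dx":-0.58,"dy":-0.61,"dz":-0.07,"twist":-0.244,"fingers":-1},{"dx":-0.58,"dy":-0.61,"dz":-0.07,"twist":-0.244,"fingers":-1},{"dx":-0.58,"dy":-0.61,"dz":-0.07,"twist":-0.244,"fingers":-1}])

```text
time_s: 2.3
eef_pos: [0.3452, 0.1587, 0.2666]
orientation: [[-0.993, -0.115, 0.001], [-0.115, 0.993, -0.0], [-0.001, -0.0, -1.0]]
ft_force: [-0.8, 0.3, 0.6]
grip_width: -0.0003
grasp_force: 0.0
```

```bash
cat >> h.py <<'E'
def fr(o,yaw):
    a=np.radians(yaw); e=np.array([[np.cos(a),np.sin(a)],[-np.sin(a),np.cos(a)]]); return np.array(o),e
RI=fr((459,-252),52.3); CR=fr((592.2,140.3),-8.1)
def to(f,x,y): return f[0]+np.array([x,y])@f[1]
def loc(f): 
    s=env.sense(); return np.round(f[1]@(s["eef_pos"][:2]*1000-f[0]),1), round(s["eef_pos"][2]*1000,1)
def step(tgt,z=None,yaw=None):   # units for the move call; tgt world mm, yaw of tool y deg
    s=env.sense(); O=np.array(s["orientation"]); p=np.array(s["eef_pos"])*1000
    d=np.array([*tgt,p[2] if z is None else z])-p; u=O.T@d/500
    y=np.degrees(np.arctan2(O[1,1],O[0,1])); tw=0 if yaw is None else -((yaw-y+180)%360-180)/90
    return np.round(u,4).tolist(), round(tw,4)
E
python3 - <<'E'
from h import *
st(); print(step(to(RI,84,-47),260,97.3))
E
```

```text
2.3 [0.3452 0.1587 0.2666] [[-0.993, -0.115, 0.001], [-0.115, 0.993, -0.0], [-0.001, -0.0, -1.0]] -0.00031040656906977806 0.0 [-0.8  0.3  0.6]
([-0.3165, -0.7873, 0.0138], np.float64(-0.008))
```

Call:
servo_tool(moves=[{"dx":-0.316,"dy":-0.787,"dz":0.012,"fingers":-1},{"dx":-0.316,"dy":-0.787,"dz":0.012,"fingers":-1},{"dx":-0.316,"dy":-0.787,"dz":0.012,"fingers":-1},{"dx":-0.316,"dy":-0.787,"dz":0.012,"fingers":-1},{"dx":-0.316,"dy":-0.787,"dz":0.012,"fingers":-1},{"dx":-0.316,"dy":-0.787,"dz":0.012,"fingers":-1},{"dx":-0.316,"dy":-0.787,"dz":0.012,"fingers":-1},{"dx":-0.316,"dy":-0.787,"dz":0.012,"fingers":-1}])

```text
$.moves[0]: bad value
```

```bash
python3 - <<'E'
from h import *
st(); print(loc(RI),step(to(RI,84,-47),172))
# arc waypoints relative to planned start
for th in (.2,.5,.8,1.1,1.4,1.57):
    k=np.array([-12+75*np.cos(th),-54-75*np.sin(th)]); print(th,step(to(RI,*(k+15.2)),172))
E
```

```text
2.3 [0.3452 0.1587 0.2666] [[-0.993, -0.115, 0.001], [-0.115, 0.993, -0.0], [-0.001, -0.0, -1.0]] -0.00031040656906977806 0.0 [-0.8  0.3  0.6]
(array([255.4, 341.1]), np.float64(266.6)) ([-0.3164, -0.7872, 0.1898], 0)
0.2 ([-0.3158, -0.807, 0.1898], 0)
0.5 ([-0.3352, -0.8474, 0.1899], 0)
0.8 ([-0.3418, -0.8918, 0.1899], 0)
1.1 ([-0.335, -0.9361, 0.1899], 0)
1.4 ([-0.3155, -0.9764, 0.1899], 0)
1.57 ([-0.2993, -0.9961, 0.1899], 0)
```

Call:
servo_tool(moves=[{"dx":-0.316,"dy":-0.787,"dz":0.012,"twist":0,"fingers":-1},{"dx":-0.316,"dy":-0.787,"dz":0.012,"twist":0,"fingers":-1},{"dx":-0.316,"dy":-0.787,"dz":0.012,"twist":0,"fingers":-1},{"dx":-0.316,"dy":-0.787,"dz":0.012,"twist":0,"fingers":-1},{"dx":-0.316,"dy":-0.787,"dz":0.012,"twist":0,"fingers":-1},{"dx":-0.316,"dy":-0.787,"dz":0.012,"twist":0,"fingers":-1},{"dx":-0.316,"dy":-0.787,"dz":0.012,"twist":0,"fingers":-1},{"dx":-0.316,"dy":-0.787,"dz":0.012,"twist":0,"fingers":-1}])

```text
time_s: 3.3
eef_pos: [0.5494, -0.2115, 0.2584]
orientation: [[-0.993, -0.119, -0.002], [-0.119, 0.993, 0.001], [0.002, 0.001, -1.0]]
ft_force: [0.6, 0.8, 0.1]
grip_width: -0.0003
grasp_force: 0.0
```

```bash
python3 - <<'E'
from h import *
st(); print(loc(RI),step(to(RI,84,-47),172))
p=imaging.read_camera("side"); cv2.imwrite("pics/s1.png",cv2.resize(p["img"][60:220,180:400],None,fx=3,fy=3)[...,::-1])
E
```

```text
3.3 [ 0.5494 -0.2115  0.2584] [[-0.993, -0.119, -0.002], [-0.119, 0.993, 0.001], [0.002, 0.001, -1.0]] -0.0002557633333189185 0.0 [0.6 0.8 0.1]
(array([ 87.3, -46.8]), np.float64(258.4)) ([0.004, -0.0052, 0.1729], 0)
```

Down, then the arc (relative to this pose).

Call:
servo_tool(moves=[{"dx":0.004,"dy":-0.004,"dz":0.09,"twist":0,"fingers":-1},{"dx":0.004,"dy":-0.004,"dz":0.173,"twist":0,"fingers":-1},{"dx":0.004,"dy":-0.004,"dz":0.173,"twist":0,"fingers":-1},{"dx":0.004,"dy":-0.004,"dz":0.173,"twist":0,"fingers":-1}])

```text
time_s: 3.85
eef_pos: [0.5469, -0.2113, 0.1758]
orientation: [[-0.992, -0.122, 0.002], [-0.122, 0.992, -0.001], [-0.002, -0.001, -1.0]]
ft_force: [0.6, 0.1, 0.4]
grip_width: -0.0001
grasp_force: 0.0
```

```bash
python3 - <<'E'
from h import *
st(); print(loc(RI))
for th in (.2,.4,.6,.8,1.,1.2,1.4,1.5,1.57):
    k=np.array([-12+75*np.cos(th),-54-75*np.sin(th)]); print(th,step(to(RI,*(k+15.2)),172))
E
```

```text
3.85 [ 0.5469 -0.2113  0.1758] [[-0.992, -0.122, 0.002], [-0.122, 0.992, -0.001], [-0.002, -0.001, -1.0]] -0.00011588250251317342 0.0 [0.6 0.1 0.4]
(array([ 86. , -44.7]), np.float64(175.8))
0.2 ([0.0002, -0.0259, 0.0076], 0)
0.4 ([-0.0139, -0.0523, 0.0076], 0)
0.6 ([-0.0225, -0.081, 0.0077], 0)
0.8 ([-0.0252, -0.1108, 0.0077], 0)
1.0 ([-0.0219, -0.1406, 0.0077], 0)
1.2 ([-0.0127, -0.1691, 0.0078], 0)
1.4 ([0.0019, -0.1953, 0.0078], 0)
1.5 ([0.0111, -0.2071, 0.0078], 0)
1.57 ([0.0182, -0.2148, 0.0077], 0)
```

View pics/s1.png

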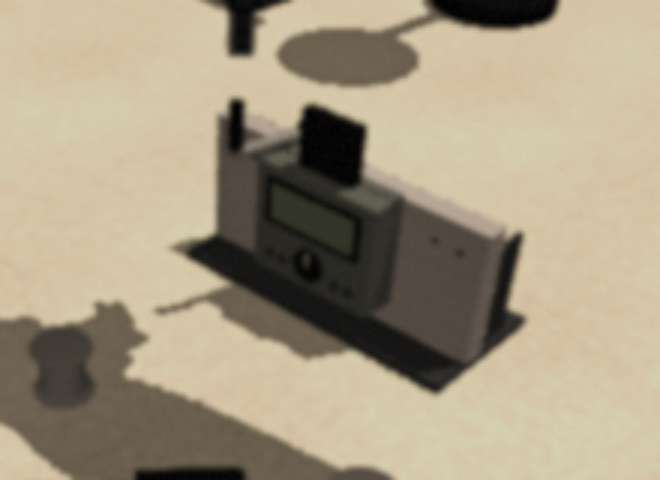

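The crop shows the shut fingertips at (240,45), over the catch, with the knob at (237,125) and the meter at (325,230). Now I'll swing the catch.

Call:
servo_tool(moves=[{"dx":0.0,"dy":-0.026,"dz":0.006,"twist":0,"fingers":-1},{"dx":-0.014,"dy":-0.052,"dz":0.006,"twist":0,"fingers":-1},{"dx":-0.0225,"dy":-0.081,"dz":0.006,"twist":0,"fingers":-1},{"dx":-0.025,"dy":-0.111,"dz":0.006,"twist":0,"fingers":-1},{"dx":-0.022,"dy":-0.14,"dz":0.006,"twist":0,"fingers":-1},{"dx":-0.0125,"dy":-0.169,"dz":0.006,"twist":0,"fingers":-1},{"dx":0.002,"dy":-0.195,"dz":0.006,"twist":0,"fingers":-1},{"dx":0.011,"dy":-0.207,"dz":0.006,"twist":0,"fingers":-1}])

```text
time_s: 4.85
eef_pos: [0.5527, -0.3166, 0.1708]
orientation: [[-0.993, -0.12, -0.0], [-0.12, 0.993, -0.0], [0.0, -0.0, -1.0]]
ft_force: [0.6, 0.4, -0.5]
grip_width: 0.0001
grasp_force: 0.4
```

```bash
python3 - <<'E'
from h import *
st(); print(loc(RI), step(to(RI,-12+.06+15.2,-129+15.2),172))
E
```

```text
4.85 [ 0.5527 -0.3166  0.1708] [[-0.993, -0.12, -0.0], [-0.12, 0.993, -0.0], [0.0, -0.0, -1.0]] 9.948951641301608e-05 0.3891276754438877 [ 0.6  0.4 -0.5]
(array([   6.2, -113.6]), np.float64(170.8)) ([0.0038, -0.0044, -0.0025], 0)
```

Push slightly more to the stop, then back off along +tool y and up.

Call:
servo_tool(moves=[{"dx":0.005,"dy":-0.01,"dz":0,"twist":0,"fingers":-1},{"dx":0.005,"dy":-0.012,"dz":0,"twist":0,"fingers":-1},{"dx":0.005,"dy":-0.012,"dz":0,"twist":0,"fingers":-1},{"dx":0.005,"dy":0.03,"dz":0,"twist":0,"fingers":-1},{"dx":0.005,"dy":0.06,"dz":-0.05,"twist":0,"fingers":-1},{"dx":0.005,"dy":0.06,"dz":-0.18,"twist":0,"fingers":-1},{"dx":0.005,"dy":0.06,"dz":-0.2,"twist":0,"fingers":1},{"dx":0.005,"dy":0.06,"dz":-0.2,"twist":0,"fingers":1}])

```text
time_s: 5.85
eef_pos: [0.5477, -0.2852, 0.2717]
orientation: [[-0.993, -0.122, 0.002], [-0.122, 0.993, -0.001], [-0.002, -0.002, -1.0]]
ft_force: [0.0, -0.1, -0.5]
grip_width: 0.0359
grasp_force: 0.0
```

```bash
python3 - <<'E'
from h import *
st(); print(loc(RI))
a=np.load("side.npz")
p=imaging.read_camera("side"); q=imaging.read_camera("top")
cv2.imwrite("pics/s2.png",np.vstack([cv2.resize(x["img"][b],None,fx=2.5,fy=2.5)[:300,:550] for x,b in((p,np.s_[60:180,180:400]),(q,np.s_[160:280,290:510]))])[...,::-1])
print([(d["xyz"],d["confidence"]) for d in spotter.search_frame(p,"catch_knob")[:2]], to(RI,-12,-129))
for n,x in (("s",p),("t",q)):
    X=cloud(x).reshape(-1,3); X=X[~np.isnan(X[:,0])]; r=np.c_[(X[:,:2]*1000-RI[0])@RI[1].T,X[:,2]*1000]
    for nm,m in (("knob",(r[:,2]>165)&(r[:,2]<206)&(r[:,1]<-90)&(r[:,1]>-160)&(abs(r[:,0])<60)),("tab",(r[:,2]>168)&(r[:,2]<206)&(abs(r[:,1])<45)&(abs(r[:,0]-20)<25))):
        if m.sum()>4: print(n,nm,m.sum(),np.round(np.percentile(r[m],[2,50,98],axis=0).T,1).tolist())
print(step(to(RI,20.3,0.5),272,52.3))
E
```

```text
5.85 [ 0.5477 -0.2852  0.2717] [[-0.993, -0.122, 0.002], [-0.122, 0.993, -0.001], [-0.002, -0.002, -1.0]] 0.03589124174698922 0.0 [ 0.  -0.1 -0.5]
(array([ 28. , -90.5]), np.float64(271.7))
[([0.5436, -0.3326, 0.1585], 0.58)] [ 553.72951127 -340.38167058]
s knob 77 [[-21.0, -11.6, -7.9], [-134.1, -124.5, -120.4], [167.2, 186.1, 205.2]]
s tab 337 [[12.7, 25.4, 28.3], [-26.6, 6.0, 30.6], [169.3, 188.7, 202.6]]
t knob 56 [[-20.6, -13.1, -8.2], [-131.3, -124.2, -122.4], [166.2, 187.3, 203.2]]
t tab 300 [[12.8, 22.8, 28.2], [-27.4, 2.3, 29.5], [169.6, 198.2, 201.6]]
([0.1386, 0.1172, -0.0052], np.float64(0.4964))
```

View pics/s2.png

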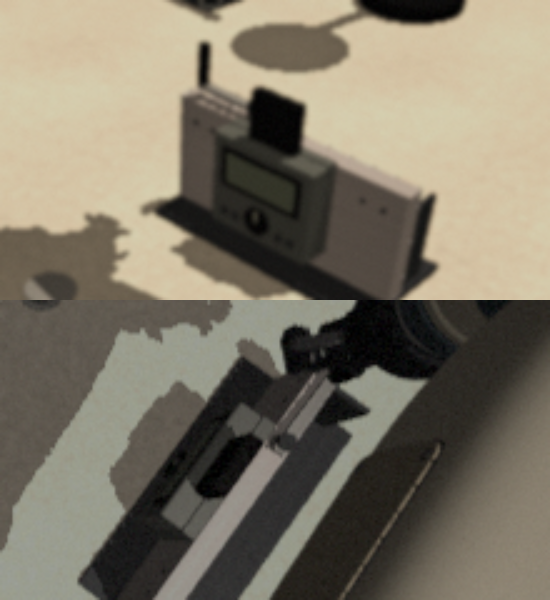

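Both views show the catch lying along the panel: knob at (204,60) in the upper half, bar at (300,405) in the lower. Its pose is at the stop. Next is over the tab.

Call:
servo_tool(moves=[{"dx":0.1386,"dy":0.117,"dz":0,"twist":0.496,"fingers":1},{"dx":0.1386,"dy":0.117,"dz":0,"twist":0.496,"fingers":1},{"dx":0.1386,"dy":0.117,"dz":0,"twist":0.496,"fingers":1},{"dx":0.1386,"dy":0.117,"dz":0,"twist":0.496,"fingers":1},{"dx":0.1386,"dy":0.117,"dz":0,"twist":0.496,"fingers":1},{"dx":0.1386,"dy":0.117,"dz":0,"twist":0.496,"fingers":1},{"dx":0.1386,"dy":0.117,"dz":0,"twist":0.496,"fingers":1},{"dx":0.1386,"dy":0.117,"dz":0,"twist":0.496,"fingers":1}])

```text
time_s: 7.0
eef_pos: [0.4714, -0.2364, 0.2706]
orientation: [[-0.792, 0.61, -0.0], [0.61, 0.792, 0.0], [0.0, -0.0, -1.0]]
ft_force: [0.4, -0.9, 0.1]
grip_width: 0.0853
grasp_force: 0.0
```

```bash
python3 - <<'E'
from h import *
st(); print(loc(RI)); print(step(to(RI,20.3,1),160,52.3))
E
```

```text
7.0 [ 0.4714 -0.2364  0.2706] [[-0.792, 0.61, -0.0], [0.61, 0.792, 0.0], [0.0, -0.0, -1.0]] 0.08533113826345726 0.0 [ 0.4 -0.9  0.1]
(array([19.9, -0.3]), np.float64(270.6))
([0.0025, 0.0007, 0.2213], np.float64(0.001))
```

Call:
servo_tool(moves=[{"dx":0.002,"dy":0.001,"dz":0.1,"twist":0,"fingers":1},{"dx":0.002,"dy":0.001,"dz":0.18,"twist":0,"fingers":1},{"dx":0.002,"dy":0.001,"dz":0.221,"twist":0,"fingers":1},{"dx":0.002,"dy":0.001,"dz":0.221,"twist":0,"fingers":1},{"dx":0.002,"dy":0.001,"dz":0.221,"twist":0,"fingers":1}])

```text
time_s: 7.62
eef_pos: [0.4714, -0.2357, 0.1613]
orientation: [[-0.792, 0.611, 0.001], [0.611, 0.792, -0.001], [-0.001, 0.0, -1.0]]
ft_force: [0.3, -0.2, 0.2]
grip_width: 0.0851
grasp_force: 0.0
```

Call:
servo_tool(moves=[{"dx":0,"dy":0,"dz":0,"twist":0,"fingers":-1},{"dx":0,"dy":0,"dz":0,"twist":0,"fingers":-1},{"dx":0,"dy":0,"dz":0,"twist":0,"fingers":-1},{"dx":0,"dy":0,"dz":0,"twist":0,"fingers":-1},{"dx":0,"dy":0,"dz":0,"twist":0,"fingers":-1},{"dx":0,"dy":0,"dz":0,"twist":0,"fingers":-1},{"dx":0,"dy":0,"dz":0,"twist":0,"fingers":-1},{"dx":0,"dy":0,"dz":0,"twist":0,"fingers":-1}])

```text
time_s: 8.62
eef_pos: [0.4709, -0.2355, 0.1605]
orientation: [[-0.791, 0.611, 0.0], [0.611, 0.791, -0.0], [-0.0, -0.0, -1.0]]
ft_force: [-1.5, -0.4, 5.2]
grip_width: 0.0152
grasp_force: 59.1
```

```bash
python3 - <<'E'
from h import *
st(); print(loc(RI))
E
```

```text
8.625 [ 0.4709 -0.2355  0.1605] [[-0.791, 0.611, 0.0], [0.611, 0.791, -0.0], [-0.0, -0.0, -1.0]] 0.015240272667307599 59.057897329330444 [-1.5 -0.4  5.2]
(array([20.3,  0.7]), np.float64(160.5))
```

Call:
servo_tool(moves=[{"dx":0,"dy":0,"dz":-0.012,"twist":0,"fingers":-1},{"dx":0,"dy":0,"dz":-0.024,"twist":0,"fingers":-1},{"dx":0,"dy":0,"dz":-0.037,"twist":0,"fingers":-1},{"dx":0,"dy":0,"dz":-0.049,"twist":0,"fingers":-1},{"dx":0,"dy":0,"dz":-0.049,"twist":0,"fingers":-1},{"dx":0,"dy":0,"dz":-0.049,"twist":0,"fingers":-1}])

```text
time_s: 9.38
eef_pos: [0.4709, -0.2353, 0.1846]
orientation: [[-0.791, 0.611, -0.0], [0.611, 0.791, 0.0], [0.0, 0.0, -1.0]]
ft_force: [-0.3, -0.0, -4.4]
grip_width: 0.0152
grasp_force: 58.5
```

```bash
python3 - <<'E'
from h import *
st(); print(loc(RI))
X=cloud(imaging.read_camera("side")).reshape(-1,3); X=X[~np.isnan(X[:,0])]; r=np.c_[(X[:,:2]*1000-RI[0])@RI[1].T,X[:,2]*1000]
m=(abs(r[:,0]-22)<14)&(abs(r[:,1])<55)&(abs(r[:,1])>35)&(r[:,2]>130)&(r[:,2]<190); print("shoulder z",m.sum(),np.percentile(r[m,2],[10,50,90]))
m=(abs(r[:,0]-37)<8)&(abs(r[:,1])<80)&(r[:,2]>70)&(r[:,2]<140); print("face",np.percentile(r[m],[2,50,98],axis=0).T, np.polyfit(r[m,2],r[m,0],1),np.polyfit(r[m,1],r[m,0],1))
E
```

```text
9.375 [ 0.4709 -0.2353  0.1846] [[-0.791, 0.611, -0.0], [0.611, 0.791, 0.0], [0.0, 0.0, -1.0]] 0.015184969194926807 58.463682532310486 [-0.3 -0.  -4.4]
(array([20.5,  0.8]), np.float64(184.6))
shoulder z 122 [152.1126965  170.26202731 171.4997349 ]
face [[ 32.19972629  36.93669512  41.07798634]
 [-60.09311737   8.85300616  64.82195053]
 [ 71.34477512 105.5374093  138.87667641]] [1.41390099e-02 3.54990231e+01] [-7.02320690e-03  3.70410443e+01]
```

The shoulder is up 24 mm and the wrist carries about 4.5 N, so the meter is held. Drawing it off along +tool y.

Call:
servo_tool(moves=[{"dx":0,"dy":0.012,"dz":0,"twist":0,"fingers":-1},{"dx":0,"dy":0.024,"dz":0,"twist":0,"fingers":-1},{"dx":0,"dy":0.04,"dz":0,"twist":0,"fingers":-1},{"dx":0,"dy":0.06,"dz":0,"twist":0,"fingers":-1},{"dx":0,"dy":0.08,"dz":0,"twist":0,"fingers":-1},{"dx":0,"dy":0.1,"dz":0,"twist":0,"fingers":-1},{"dx":0,"dy":0.1,"dz":0,"twist":0,"fingers":-1}])

```text
time_s: 10.3
eef_pos: [0.5019, -0.1951, 0.1847]
orientation: [[-0.792, 0.61, -0.0], [0.61, 0.792, 0.0], [0.0, 0.0, -1.0]]
ft_force: [0.1, -0.4, -3.9]
grip_width: 0.0154
grasp_force: 58.8
```

```bash
python3 - <<'E'
from h import *
st(); print(loc(RI)); print(step(to(CR,0,0),300,-8.1))
E
```

```text
10.3 [ 0.5019 -0.1951  0.1847] [[-0.792, 0.61, -0.0], [0.61, 0.792, 0.0], [0.0, 0.0, -1.0]] 0.015420630688063122 58.753976225852966 [ 0.1 -0.4 -3.9]
(array([71.3,  0.9]), np.float64(184.7))
([0.2664, 0.6416, -0.2306], np.float64(0.6721))
```

Call:
servo_tool(moves=[{"dx":0,"dy":0.03,"dz":-0.06,"twist":0,"fingers":-1},{"dx":0.01,"dy":0.08,"dz":-0.14,"twist":0.06,"fingers":-1},{"dx":0.04,"dy":0.14,"dz":-0.2,"twist":0.15,"fingers":-1},{"dx":0.07,"dy":0.21,"dz":-0.23,"twist":0.24,"fingers":-1},{"dx":0.1,"dy":0.28,"dz":-0.23,"twist":0.34,"fingers":-1},{"dx":0.14,"dy":0.36,"dz":-0.23,"twist":0.44,"fingers":-1},{"dx":0.18,"dy":0.44,"dz":-0.23,"twist":0.54,"fingers":-1},{"dx":0.21,"dy":0.51,"dz":-0.23,"twist":0.62,"fingers":-1}])

```text
time_s: 11.3
eef_pos: [0.5743, 0.0717, 0.2999]
orientation: [[0.065, 0.998, 0.0], [0.998, -0.065, -0.0], [-0.0, 0.0, -1.0]]
ft_force: [0.3, -1.0, -4.8]
grip_width: 0.0153
grasp_force: 59.7
```

```bash
python3 - <<'E'
from h import *
st(); print(loc(CR)); print(step(to(CR,0,0),270,-8.1))
E
```

```text
11.3 [0.5743 0.0717 0.2999] [[0.065, 0.998, 0.0], [0.998, -0.065, -0.0], [-0.0, 0.0, -1.0]] 0.015318206258776971 59.67685103416443 [ 0.3 -1.  -4.8]
(array([ -8.1, -70.5]), np.float64(299.9))
([0.1393, 0.0268, 0.0597], np.float64(0.0486))
```

Call:
servo_tool(moves=[{"dx":0.06,"dy":0.01,"dz":0,"twist":0.03,"fingers":-1},{"dx":0.12,"dy":0.026,"dz":0.02,"twist":0.049,"fingers":-1},{"dx":0.139,"dy":0.026,"dz":0.06,"twist":0.049,"fingers":-1},{"dx":0.139,"dy":0.026,"dz":0.06,"twist":0.049,"fingers":-1},{"dx":0.139,"dy":0.026,"dz":0.06,"twist":0.049,"fingers":-1},{"dx":0.139,"dy":0.026,"dz":0.06,"twist":0.049,"fingers":-1}])

```text
time_s: 12.05
eef_pos: [0.5917, 0.1381, 0.2708]
orientation: [[0.138, 0.99, 0.001], [0.99, -0.138, -0.0], [0.0, 0.001, -1.0]]
ft_force: [0.1, -0.5, -3.9]
grip_width: 0.0151
grasp_force: 59.7
```

```bash
python3 - <<'E'
from h import *
st(); print(loc(CR)); print(step(to(CR,0,0),200,-8.1))
for n in ("side","top"):
    p=imaging.read_camera(n)
    cv2.imwrite(f"pics/{n}3.png",cv2.resize(p["img"][150:350,120:300],None,fx=2.5,fy=2.5)[...,::-1]) if n=="side" else 0
    X=cloud(p).reshape(-1,3); X=X[~np.isnan(X[:,0])]; r=np.c_[(X[:,:2]*1000-CR[0])@CR[1].T,X[:,2]*1000]
    def s(nm,x0,x1,y0,y1,z0,z1):
        m=(r[:,0]>x0)&(r[:,0]<x1)&(r[:,1]>y0)&(r[:,1]<y1)&(r[:,2]>z0)&(r[:,2]<z1)
        if m.sum()>9: print(n,nm,m.sum(),np.round(np.percentile(r[m],[2,50,98],axis=0).T,1).tolist())
        return r[m]
    s("meter",-40,40,-90,90,125,270); s("shoulder",-40,40,-90,90,244,264)
    P=s("+y end face",-40,40,50,80,150,250)
    s("-x face",-30,-12,-60,60,150,250)
    s("back",-45,-18,-60,60,43,56); s("front",18,45,-60,60,24,36); s("ends",-10,20,60,95,22,36);s("ends",-10,20,-95,-60,22,36)
E
```

```text
12.05 [0.5917 0.1381 0.2708] [[0.138, 0.99, 0.001], [0.99, -0.138, -0.0], [0.0, 0.001, -1.0]] 0.015075264558559905 59.67489302158356 [ 0.1 -0.5 -3.9]
(array([-0.2, -2.2]), np.float64(270.8))
([0.0044, 0.0002, 0.1416], np.float64(0.0018))
side meter 2771 [[-21.4, -14.8, 14.6], [-63.8, 39.3, 60.5], [149.9, 221.3, 261.9]]
side shoulder 907 [[-21.0, -10.9, 15.0], [-63.7, 29.2, 60.3], [244.9, 255.6, 261.4]]
side +y end face 1014 [[-21.2, -4.6, 15.1], [52.7, 59.3, 60.8], [152.4, 203.8, 248.3]]
side -x face 1078 [[-21.5, -20.8, -12.7], [-58.3, 17.4, 59.8], [152.2, 201.0, 248.1]]
side back 188 [[-31.2, -28.7, -25.0], [-56.8, 5.0, 57.0], [43.8, 50.9, 53.1]]
side front 158 [[24.6, 27.0, 30.9], [-37.9, 12.1, 56.8], [24.7, 30.8, 33.2]]
side ends 83 [[-9.5, 4.2, 19.1], [69.9, 75.0, 77.0], [22.2, 30.1, 32.7]]
side ends 56 [[-9.0, 1.7, 13.2], [-77.7, -72.8, -70.4], [22.5, 29.2, 33.6]]
top meter 757 [[-20.6, -13.2, 15.4], [-69.6, -45.8, -9.4], [150.1, 252.8, 262.1]]
top shoulder 439 [[-20.3, -6.7, 16.4], [-69.0, -46.8, -11.9], [247.7, 254.2, 257.9]]
top -x face 206 [[-20.7, -20.2, -13.8], [-58.9, -32.6, -6.4], [151.7, 197.5, 248.1]]
top back 69 [[-30.5, -27.4, -23.5], [-59.0, -28.3, 2.3], [43.5, 49.3, 52.5]]
top ends 30 [[-9.0, 4.5, 18.3], [-76.8, -74.1, -70.8], [24.2, 29.4, 34.2]]
```

View pics/side3.png

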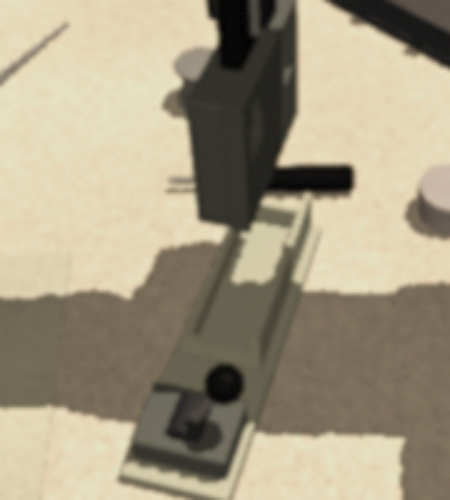

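The meter hangs upright above the cradle (case from (190,90) to (250,225)), with its back towards the tall wall. It sits about 4.4 mm short in cradle y and 1.5 mm in x. I'll correct that and go down to just above the walls.

Call:
servo_tool(moves=[{"dx":0.009,"dy":0.003,"dz":0.06,"twist":0,"fingers":-1},{"dx":0.009,"dy":0.003,"dz":0.12,"twist":0,"fingers":-1},{"dx":0.009,"dy":0.003,"dz":0.16,"twist":0,"fingers":-1},{"dx":0.009,"dy":0.003,"dz":0.165,"twist":0,"fingers":-1},{"dx":0.009,"dy":0.003,"dz":0.165,"twist":0,"fingers":-1},{"dx":0.009,"dy":0.003,"dz":0.165,"twist":0,"fingers":-1}])

```text
time_s: 12.9
eef_pos: [0.594, 0.143, 0.1885]
orientation: [[0.137, 0.991, 0.002], [0.991, -0.137, 0.0], [0.0, 0.002, -1.0]]
ft_force: [-0.2, 0.8, -4.3]
grip_width: 0.0154
grasp_force: 59.8
```

```bash
cat > m.py <<'E'
from h import *
st(); print(loc(CR)); z0=env.sense()["eef_pos"][2]*1000-125.5; print("under",z0)
for n in ("side","top"):
    p=imaging.read_camera(n)
    X=cloud(p).reshape(-1,3); X=X[~np.isnan(X[:,0])]; r=np.c_[(X[:,:2]*1000-CR[0])@CR[1].T,X[:,2]*1000]
    def s(nm,x0,x1,y0,y1,a,b):
        m=(r[:,0]>x0)&(r[:,0]<x1)&(r[:,1]>y0)&(r[:,1]<y1)&(r[:,2]>a)&(r[:,2]<b)
        if m.sum()>9: print(n,nm,m.sum(),np.round(np.percentile(r[m],[2,50,98],axis=0).T,1).tolist())
        return r[m]
    s("shoulder",-40,40,-90,90,z0+104,z0+117)
    s("+y end",-10,10,50,80,max(z0,55)+5,z0+105)
    P=s("-x face",-30,-12,-50,50,max(z0,55)+5,z0+105)
    if len(P)>30: print("slope",np.polyfit(P[:,1],P[:,0],1),np.polyfit(P[:,2],P[:,0],1))
    s("back",-45,-22,-60,60,43,53 if z0>50 else 56); s("ends",-10,20,66,95,22,36);s("ends",-10,20,-95,-66,22,36)
    s("ball",-60,60,115,180,75,115)
E
python3 m.py
```

```text
12.9 [0.594  0.143  0.1885] [[0.137, 0.991, 0.002], [0.991, -0.137, 0.0], [0.0, 0.002, -1.0]] 0.015427517838574567 59.763386249542236 [-0.2  0.8 -4.3]
(array([1.4, 3. ]), np.float64(188.5))
under 62.997416456494875
side shoulder 690 [[-19.5, -8.7, 16.9], [-52.9, 34.8, 65.0], [167.8, 173.5, 177.2]]
side +y end 396 [[-9.4, 0.2, 9.5], [62.7, 64.3, 65.9], [70.6, 122.7, 166.4]]
side -x face 573 [[-19.9, -19.3, -15.2], [-47.9, 5.3, 48.7], [70.6, 117.8, 166.2]]
slope [ 2.58943267e-03 -1.90315450e+01] [ 5.06157796e-03 -1.96242357e+01]
side back 187 [[-31.2, -29.0, -24.9], [-57.4, 3.6, 58.8], [44.2, 50.7, 52.6]]
side ends 86 [[-9.7, 4.7, 18.6], [69.7, 75.3, 77.2], [22.4, 30.2, 32.9]]
side ball 215 [[-41.1, -30.8, -17.8], [136.0, 149.3, 156.8], [77.8, 100.9, 106.8]]
top shoulder 341 [[-18.6, -4.3, 18.2], [-63.6, -41.4, -7.4], [168.4, 171.8, 175.5]]
top -x face 141 [[-19.2, -18.5, -12.5], [-48.3, -25.9, -3.1], [70.1, 115.5, 167.2]]
slope [ -0.04024406 -19.06668862] [ 3.04291911e-03 -1.83841114e+01]
top back 60 [[-30.3, -27.4, -24.1], [-57.4, -28.6, -0.9], [44.3, 49.4, 52.3]]
top ends 31 [[-8.9, 6.3, 19.3], [-76.7, -74.1, -70.8], [22.9, 29.3, 33.4]]
```

Centred to about 1 mm. Lowering gently.

Call:
servo_tool(moves=[{"dx":0,"dy":0,"dz":0.03,"twist":0,"fingers":-1},{"dx":0,"dy":0,"dz":0.06,"twist":0,"fingers":-1},{"dx":0,"dy":0,"dz":0.085,"twist":0,"fingers":-1},{"dx":0,"dy":0,"dz":0.096,"twist":0,"fingers":-1},{"dx":0,"dy":0,"dz":0.1,"twist":0,"fingers":-1},{"dx":0,"dy":0,"dz":0.1,"twist":0,"fingers":-1},{"dx":0,"dy":0,"dz":0.1,"twist":0,"fingers":-1}])

```text
time_s: 13.88
eef_pos: [0.5938, 0.1431, 0.1377]
orientation: [[0.137, 0.991, 0.001], [0.991, -0.137, 0.0], [0.0, 0.001, -1.0]]
ft_force: [0.2, 0.3, -4.5]
grip_width: 0.0157
grasp_force: 59.7
```

Call:
servo_tool(moves=[{"dx":0,"dy":0,"dz":0.003,"twist":0,"fingers":-1},{"dx":0,"dy":0,"dz":0.005,"twist":0,"fingers":-1},{"dx":0,"dy":0,"dz":0.005,"twist":0,"fingers":-1}])

```text
time_s: 14.25
eef_pos: [0.5938, 0.1431, 0.1359]
orientation: [[0.137, 0.991, 0.002], [0.991, -0.137, 0.0], [0.0, 0.002, -1.0]]
ft_force: [-3.0, 0.5, 4.9]
grip_width: 0.015
grasp_force: 61.1
```

Touchdown: the force changed from -4.5 to +4.9 N at the expected height. Releasing.

Call:
servo_tool(moves=[{"dx":0,"dy":0,"dz":0,"twist":0,"fingers":0},{"dx":0,"dy":0,"dz":0,"twist":0,"fingers":0.2},{"dx":0,"dy":0,"dz":0,"twist":0,"fingers":0.2},{"dx":0,"dy":0,"dz":0,"twist":0,"fingers":0.2},{"dx":0,"dy":0,"dz":-0.06,"twist":0,"fingers":0.2},{"dx":0,"dy":0,"dz":-0.14,"twist":0,"fingers":0.2},{"dx":0,"dy":0,"dz":-0.24,"twist":0,"fingers":0.2},{"dx":0,"dy":0,"dz":-0.24,"twist":0,"fingers":-1}])

```text
time_s: 15.25
eef_pos: [0.5949, 0.1432, 0.2588]
orientation: [[0.137, 0.991, 0.007], [0.991, -0.137, 0.001], [0.002, 0.007, -1.0]]
ft_force: [-0.2, 0.2, -1.0]
grip_width: 0.0342
grasp_force: 0.0
```

```bash
sed -i 's/z0=env.*-125.5/z0=10/' m.py; python3 m.py; python3 -c "
from h import *
print(step(to(CR,-65,145),210,-8.1))
p=imaging.read_camera('side'); print(spotter.search_frame(p,'lever_tip')[:1],spotter.search_frame(p,'meter')[:1]);cv2.imwrite('pics/s4.png',cv2.resize(p['img'][150:350,120:300],None,fx=2.5,fy=2.5)[...,::-1])"
```

```text
15.25 [0.5949 0.1432 0.2588] [[0.137, 0.991, 0.007], [0.991, -0.137, 0.001], [0.002, 0.007, -1.0]] 0.034219288624731115 0.0 [-0.2  0.2 -1. ]
(array([2.2, 3.3]), np.float64(258.8))
under 10
side shoulder 727 [[-19.8, -8.9, 16.3], [-61.3, 30.9, 64.9], [115.2, 120.9, 123.8]]
side +y end 201 [[-9.6, 0.0, 9.5], [62.9, 64.5, 65.8], [61.7, 88.7, 114.0]]
side -x face 279 [[-20.2, -19.5, -14.9], [-46.9, 6.4, 48.5], [60.9, 84.8, 113.5]]
slope [ 6.75775843e-03 -1.90878540e+01] [ -0.02512669 -16.90902915]
side back 188 [[-31.3, -28.8, -25.1], [-57.3, 5.5, 56.6], [43.8, 50.8, 53.2]]
side ends 86 [[-9.3, 4.6, 18.8], [70.3, 75.3, 77.2], [22.4, 30.2, 32.3]]
side ball 214 [[-41.1, -30.5, -17.8], [135.6, 149.2, 156.7], [77.9, 100.8, 106.6]]
top shoulder 336 [[-18.8, -7.3, 17.4], [-63.1, -38.9, 7.5], [116.0, 119.8, 124.7]]
top -x face 87 [[-19.4, -18.8, -14.1], [-49.2, -18.9, 9.9], [62.0, 85.2, 113.9]]
slope [ -0.04135179 -19.02220272] [ -0.03834608 -14.97400705]
top back 78 [[-30.3, -27.4, -23.5], [-57.4, -22.5, 9.9], [43.7, 49.1, 52.6]]
top ends 30 [[-8.8, 6.2, 19.2], [-76.7, -74.0, -70.8], [23.4, 29.4, 33.2]]
([0.2846, -0.131, 0.0894], np.float64(0.0023))
[{'xyz': [0.5849, 0.2927, 0.0964], 'confidence': 0.72}] [{'xyz': [0.5871, 0.1711, 0.1167], 'confidence': 0.87}]
```

View pics/s4.png

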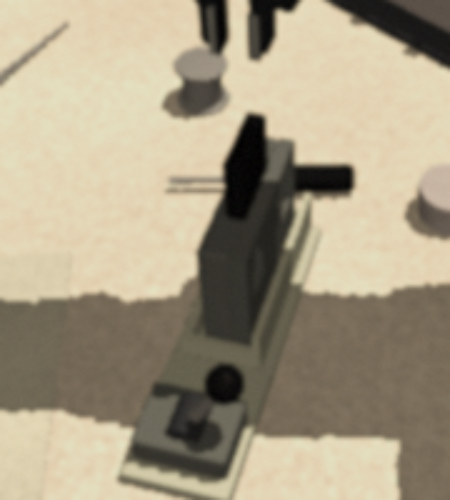

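The meter stands in the pocket with its shoulder at 120 mm, and the fingers are clear at (235,40). Next is the lever.

```bash
python3 -c "
from h import *
print(step(to(CR,-80,146),250,-8.1),step(to(CR,-80,146),82,-8.1))"
```

```text
([0.287, -0.1599, 0.0069], np.float64(0.0023)) ([0.2872, -0.1591, 0.3429], np.float64(0.0023))
```

Call:
servo_tool(moves=[{"dx":0.1,"dy":-0.06,"dz":0,"twist":0,"fingers":-1},{"dx":0.2,"dy":-0.12,"dz":0,"twist":0,"fingers":-1},{"dx":0.287,"dy":-0.16,"dz":0,"twist":0,"fingers":-1},{"dx":0.287,"dy":-0.16,"dz":0.06,"twist":0,"fingers":-1},{"dx":0.287,"dy":-0.16,"dz":0.16,"twist":0,"fingers":-1},{"dx":0.287,"dy":-0.16,"dz":0.26,"twist":0,"fingers":-1},{"dx":0.287,"dy":-0.16,"dz":0.34,"twist":0,"fingers":-1},{"dx":0.287,"dy":-0.16,"dz":0.34,"twist":0,"fingers":-1}])

```text
time_s: 16.5
eef_pos: [0.5317, 0.2953, 0.0812]
orientation: [[0.137, 0.991, -0.007], [0.991, -0.137, -0.003], [-0.004, -0.007, -1.0]]
ft_force: [-0.1, -1.3, 1.0]
grip_width: -0.0002
grasp_force: 0.0
```

```bash
python3 -c "
from h import *
st();print(loc(CR));print(step(to(CR,-57,146),82,-8.1),step(to(CR,3,146),82,-8.1))"
```

```text
16.5 [0.5317 0.2953 0.0812] [[0.137, 0.991, -0.007], [0.991, -0.137, -0.003], [-0.004, -0.007, -1.0]] -0.0001549788507032158 0.0 [-0.1 -1.3  1. ]
(array([-81.8, 144.9]), np.float64(81.2))
([0.002, 0.0495, -0.0019], np.float64(0.0023)) ([0.0016, 0.1695, -0.0026], np.float64(0.0023))
```

Call:
servo_tool(moves=[{"dx":0,"dy":0.045,"dz":0,"twist":0,"fingers":-1},{"dx":0,"dy":0.07,"dz":0,"twist":0,"fingers":-1},{"dx":0,"dy":0.095,"dz":0,"twist":0,"fingers":-1},{"dx":0,"dy":0.12,"dz":0,"twist":0,"fingers":-1},{"dx":0,"dy":0.14,"dz":0,"twist":0,"fingers":-1},{"dx":0,"dy":0.155,"dz":0,"twist":0,"fingers":-1},{"dx":0,"dy":0.165,"dz":0,"twist":0,"fingers":-1},{"dx":0,"dy":0.165,"dz":0,"twist":0,"fingers":-1}])

```text
time_s: 17.5
eef_pos: [0.616, 0.2847, 0.0845]
orientation: [[0.138, 0.99, -0.0], [0.99, -0.138, -0.0], [-0.0, -0.0, -1.0]]
ft_force: [-0.2, 0.1, 0.4]
grip_width: 0.0004
grasp_force: 0.0
```

```bash
python3 -c "
from h import *
print(loc(CR))"; python3 m.py | grep -E "ball|should|end"
```

```text
(array([  3.2, 146.3]), np.float64(84.5))
side shoulder 519 [[-19.9, -12.2, 3.0], [-61.8, 17.6, 64.3], [115.7, 121.1, 125.3]]
side ball 339 [[-11.6, 17.9, 37.4], [140.1, 151.9, 156.7], [78.6, 101.9, 114.2]]
top shoulder 571 [[-19.0, -7.3, 17.7], [-62.8, -11.1, 63.7], [115.6, 119.5, 122.9]]
top ends 31 [[-9.0, 5.6, 19.8], [-76.8, -74.2, -70.7], [24.5, 29.3, 31.9]]
top ball 79 [[-11.2, 20.2, 37.7], [133.3, 137.3, 143.1], [84.4, 99.5, 109.8]]
```

The ball is at about x = +26 (lever about 0.92 rad). I'll push on to the stop.

Call:
servo_tool(moves=[{"dx":0,"dy":0.008,"dz":0,"twist":0,"fingers":-1},{"dx":0,"dy":0.014,"dz":0,"twist":0,"fingers":-1},{"dx":0,"dy":0.014,"dz":0,"twist":0,"fingers":-1}])

```text
time_s: 17.98
eef_pos: [0.6208, 0.2842, 0.0846]
orientation: [[0.137, 0.991, -0.004], [0.991, -0.137, 0.0], [-0.0, -0.004, -1.0]]
ft_force: [-9.0, 1.3, 3.7]
grip_width: -0.0001
grasp_force: 5.0
```

Call:
servo_tool(moves=[{"dx":0,"dy":-0.03,"dz":0,"twist":0,"fingers":-1},{"dx":0,"dy":-0.08,"dz":0,"twist":0,"fingers":-1},{"dx":0,"dy":-0.12,"dz":-0.1,"twist":0,"fingers":-1},{"dx":0,"dy":-0.12,"dz":-0.22,"twist":0,"fingers":-1},{"dx":0,"dy":-0.12,"dz":-0.34,"twist":0,"fingers":-1},{"dx":0,"dy":-0.12,"dz":-0.34,"twist":0,"fingers":-1},{"dx":0,"dy":-0.12,"dz":-0.34,"twist":0,"fingers":-1}])

```text
time_s: 18.85
eef_pos: [0.5629, 0.2921, 0.2546]
orientation: [[0.137, 0.991, 0.0], [0.991, -0.137, -0.0], [0.0, 0.0, -1.0]]
ft_force: [-0.8, -0.4, -0.7]
grip_width: -0.0001
grasp_force: 0.0
```

```bash
python3 m.py; python3 -c "
from h import *
p=imaging.read_camera('side'); cv2.imwrite('pics/s5.png',p['img'][...,::-1])"
```

```text
18.85 [0.5629 0.2921 0.2546] [[0.137, 0.991, 0.0], [0.991, -0.137, -0.0], [0.0, 0.0, -1.0]] -8.399180893935833e-05 0.0 [-0.8 -0.4 -0.7]
(array([-50.4, 146.2]), np.float64(254.6))
under 10
side shoulder 365 [[-19.8, -1.0, 16.7], [-61.3, 50.3, 65.2], [114.7, 120.8, 122.7]]
side +y end 199 [[-9.7, -0.2, 9.2], [62.9, 64.4, 65.8], [61.7, 89.0, 113.9]]
side -x face 241 [[-20.2, -19.5, -13.1], [-44.2, 12.6, 48.7], [60.8, 80.2, 113.4]]
slope [ 7.00520752e-03 -1.90116867e+01] [ -0.03242472 -16.27691985]
side back 190 [[-31.3, -29.0, -25.0], [-57.2, 3.4, 56.3], [43.6, 50.7, 53.0]]
side ends 84 [[-9.3, 4.6, 18.7], [69.5, 75.1, 76.9], [22.3, 29.9, 32.8]]
side ball 222 [[18.3, 27.1, 40.7], [136.6, 148.8, 156.6], [76.4, 98.9, 105.2]]
top shoulder 574 [[-19.0, -7.5, 17.6], [-62.7, -10.6, 63.8], [115.6, 119.4, 123.0]]
top -x face 142 [[-19.6, -18.9, -14.4], [-49.0, -1.1, 48.0], [60.3, 81.8, 114.3]]
slope [-9.65785666e-03 -1.83182446e+01] [ -0.0355164  -15.31971674]
top back 129 [[-30.3, -27.5, -23.2], [-57.3, -0.7, 56.5], [44.7, 49.2, 52.9]]
top ends 30 [[-8.6, 6.1, 19.4], [-76.6, -73.8, -70.8], [24.6, 29.3, 32.4]]
top ball 93 [[20.0, 29.7, 41.5], [133.0, 142.3, 154.8], [79.8, 98.7, 104.6]]
```

View pics/s5.png

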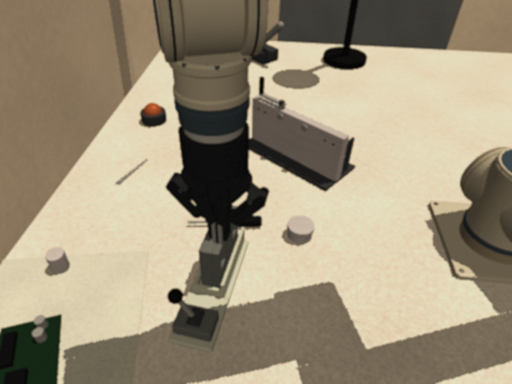

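The picture shows the lever over to the far side (ball at (176,296)), the meter upright in the cradle (215,260), the catch knob still aside at (262,86), and the gripper clear. Handing in.

```bash
python3 -c "
from rig import env
print(env.sign_off())"
```

```text
the job is handed in; nothing more can be done
None
```

The job is handed in after about 19 s of robot time: the catch is fully aside, the meter stands upright in the cradle with its display towards the low wall, the lever was pushed to its on stop after the release, and the arm kept clear of the spool, tin and screwdriver; sign-off returned no verdict.

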